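Put the set-up pieces back in their nests

TASK

The two set-up piles on the granite plate are finished with: take them apart from the top down and put each of the five pieces away in the tray whose pocket is cut to its outline (the V-block's is the small rectangle, the stepped master's the smallest circle). Each must lie flat on its pocket's floor, the same way up as it stands now, the set-up block and the V-block squared up with their pockets. These are precision pieces, so set them down and never let one drop.

Things in the scene. Friction and masses are not known exactly. Their poses are not given: they have to be found in the camera images.
- setup_block: Flat steel set-up block, 75 x 50 x 25 mm (x, y, z), two rows of four dark holes in its top. The bottom piece of one of the two piles (which pile varies). 0.6 kg. Origin: centre of its underside; x along the 75 mm, z up.
- large_ring: Large steel setting ring, outside diameter 66 mm, bore 26 mm, 25 mm high, knurled outside, lying flat. The bottom piece of the other pile. 0.55 kg. Origin: centre of its underside on the ring's axis; z up. The piles stand about 130 mm apart on a dark granite plate 250 x 160 mm, its top 50 mm above the bench.
- v_block: Steel V-block 54 x 34 x 30 mm (x, y, z) with a 90 degree groove 24 mm wide and 12 mm deep along x in its top; its 54 x 30 mm sides are flat and parallel, 34 mm apart. It stands, groove up, on one of the two bottom pieces. 0.32 kg. Origin: centre of its underside; x along the groove, z up.
- small_ring: Small steel setting ring, outside diameter 46 mm, bore 20 mm, 20 mm high, knurled outside, lying flat on the bottom piece that does not carry the V-block. 0.2 kg. Origin: centre of its underside on the ring's axis; z up.
- step_master: Stepped round steel height master: foot 36 mm in diameter and 20 mm high, above it a plain stem 22 mm in diameter up to a total height of 42 mm. It stands on the small ring. 0.22 kg. Origin: centre of the foot's underside; z up along the stem.
- nest_setup_block: Nest of the set-up block. Oak-framed black tray 116 x 104 mm (x by y), 13 mm high, fixed to the bench; its pocket is in the middle, 6 mm deep, with a light grey floor 6 mm above the bench. Pocket: rectangle 91 mm along x by 66 mm along y. Origin: centre of the tray's underside; z up. (A sixth tray alike, already filled with a small steel square, is not used.)
- nest_v_block: Nest of the V-block. Oak-framed black tray 116 x 104 mm (x by y), 13 mm high, fixed to the bench; its pocket is in the middle, 6 mm deep, with a light grey floor 6 mm above the bench. Pocket: rectangle 70 mm along x (the groove's direction) by 50 mm along y. Origin: centre of the tray's underside; z up.
- nest_large_ring: Nest of the large ring. Oak-framed black tray 116 x 104 mm (x by y), 13 mm high, fixed to the bench; its pocket is in the middle, 6 mm deep, with a light grey floor 6 mm above the bench. Pocket: round, 82 mm in diameter. Origin: centre of the tray's underside; z up.
- nest_small_ring: Nest of the small ring. Oak-framed black tray 116 x 104 mm (x by y), 13 mm high, fixed to the bench; its pocket is in the middle, 6 mm deep, with a light grey floor 6 mm above the bench. Pocket: round, 62 mm in diameter. Origin: centre of the tray's underside; z up.
- nest_step_master: Nest of the stepped master. Oak-framed black tray 116 x 104 mm (x by y), 13 mm high, fixed to the bench; its pocket is in the middle, 6 mm deep, with a light grey floor 6 mm above the bench. Pocket: round, 52 mm in diameter, the smallest round one. Origin: centre of the tray's underside; z up.
Things that resemble listed ones, but are neither listed nor needed, are in the scene too. Leave any green or purple look-alike of the v_block alone.

How it is judged:
By the outcome, as a careful person would: the job done as asked, in the order asked, and still so for the second after the job is handed in, with the robot touching nothing.
It also fails if it takes over 128 s, if anything falls off the work surface, if the arm or the gripper's body presses on something with over 40 N, if the wrist force passes 120 N, or if a joint passes its speed limit or range.

ROBOT

A 6-joint arm with a two-finger parallel gripper is mounted at the origin on the work surface. World frame = base frame: x ahead of the robot, y to its left, z up, the work surface at z = 0. Lengths are in mm, angles in rad, forces in N, time in s.
With the tool pointing down it reaches from about 325 to 900 mm from the base axis. Payload 6.1 kg.
Tool frame: the origin (TCP) lies at the very end of the fingers, on their centre line; the grasp point (between the pads) lies 19 mm behind it; x points along the fingers, z is the direction in which the jaws open and shut, and the axes are right-handed (so a half turn about x gives the same grasp; the last joint's range is limited). The gripper opens to 87 mm and grips with 3 to 60 N. Pads are 19 mm wide; open, the fingers measure 117 mm over their backs; the gripper's body (75 mm by 190 mm) begins 51 mm behind the grasp point.
Start: joints at [-1.452, 0.22, 1.526, -0, 1.395, -0.126], TCP at [151.47, -606.36, 222.538] pointing down, gripper open.
Joint ranges: [-2.98, 2.98], [-0.91, 2.08], [0.09, 2.57], [-1.24, 4.39], [0.2, 2.65], [-2.68, 2.68]. Speed limits (rad/s): [2.57, 2.57, 3.01, 3.14, 3.14, 3.14].

INTERFACE

Orientations are given as a unit quaternion [w, x, y, z].
In Python, from workcell import r gives the robot as it stands. The module is installed in compiled form; this text tells all that it offers.
- The arm moves only by the tool apply_moves, never from a script. Its argument "targets" is a list of rows, each a list of 4 numbers: the shift along the tool's x, y, z in m, then the turn about the tool's x in rad. In form: [[tx, ty, tz, roll], ...]. A call has 1 to 8 rows; each row is the pose to reach, as a shift and turn from the pose measured when the call began, along the tool's axes at that moment; what a row does not reach only later rows make up. A row lasts 1/10 s, in which the tool goes at most 50 mm and 8.59 degrees, less where a joint would pass 70% of its speed; a pose out of reach is approached as far as the arm can. A call with a gripper value outside its range is refused whole. "hand" is the finger opening in m, from 0 to 0.087, set as the call begins (left out, the last holds). The fingers move at their own pace and stop on an object; "force" is the grip in N (left out, the last holds). Time passes only in rows, so rows that repeat a pose let the fingers close. It gives the time, the measured TCP pose, the force and the opening at its end, in the units of the state.
- r.observe(): the state, without advancing time (a new reading comes with each control period).
- r.snapshot(name): name is "scene" or "top"; returns (picture, depth): 384x512x3 uint8, red, green, blue; 384x512 float32, mm along the optical axis (not along the pixel's ray), 0 where there is no reading.
- r.camera_info(name): a dict with "K" (3x3 intrinsics, pixels), "extrinsics" (4x4, takes a point from world to camera coordinates). Camera axes: x right, y up, looking along -z (the intrinsics and any distortion apply to the point x, -y, -z); pixel columns grow to the right and rows downward; lengths in mm; the calibration is good to about 2 mm. A picture is of the moment at which its call begins. camera_info takes no time and is no camera call.
- r.close_job(): hands the job in, once; it reports no verdict.
The state is a dict: "t": time; "qpos": joint angles; "joint_vel": joint speeds; "joint_efforts": joint torques, N m; "tcp_pos": TCP position; "tcp_rot": TCP orientation; "force": force on the tool from outside, world axes, zero at the start; "wrist_torque": the same for the moment, N m; "finger_gap": finger opening in mm.
Only numpy, scipy, OpenCV 4.12 (cv2) and the standard library are available. Lean on these libraries where they do the work, as an engineer would, in place of code of your own. Each camera call takes 0.05 s, during which the arm holds its last target. There are 200 camera calls.

## Working session

There is one attempt and no reset: what is moved stays moved. The work goes in short steps, Python scripts to look and compute and a tool call to move; the robot and the scene stay as the last step left them, time stands still between calls to the robot, and variables do not carry over. Pictures are saved under pics/ and viewed, about 12 in all and at most 16, crops included, and the job is handed in when it is done.

Besides the shell and the picture viewer there is one more tool, called after "Emit:" as name(argument=value, ...) on one line, values as JSON. apply_moves: Moves the arm, as the interface text tells. Its arguments: {"type":"object","properties":{"targets":{"type":"array"},"hand":{"type":"number"},"force":{"type":"number"}},"required":["targets"]}

```bash
mkdir -p pics; cat > h.py <<'E'
import numpy as np, cv2
from workcell import r
def snap(n,tag):
    p,d=r.snapshot(n); np.savez(f'pics/{tag}.npz',p=p,d=d); return p,d
def w2p(n,X):
    c=r.camera_info(n);E=np.array(c['extrinsics']);K=np.array(c['K'])
    q=E@np.append(X,1); v=K@[q[0],-q[1],-q[2]]; return v[:2]/v[2]
def p2w(n,u,v,z=None,depth=None):
    c=r.camera_info(n);E=np.array(c['extrinsics']);K=np.array(c['K'])
    a=np.linalg.inv(K)@[u,v,1.0]; a=np.array([a[0],-a[1],-a[2]])
    Ei=np.linalg.inv(E); o=Ei[:3,3]; d=Ei[:3,:3]@a
    if depth is not None: return o+d*depth
    return o+d*(z-o[2])/d[2]
def save(img,name,crop=None,s=1):
    if crop: x0,y0,x1,y1=crop; img=img[y0:y1,x0:x1]
    cv2.imwrite(f'pics/{name}.png',cv2.resize(img[:,:,::-1],None,fx=s,fy=s,interpolation=cv2.INTER_CUBIC))
E
python3 - <<'E'
from h import *
for n in('top','scene'):
    p,d=snap(n,n+'0'); save(p,n+'0',s=1.5); c=r.camera_info(n); print(n,{k:np.round(v,2).tolist() if k in('K','extrinsics') else v for k,v in c.items()})
print(r.observe())
E
```

```text
top {'K': [[439.02, 0.0, 253.25], [0.0, 439.02, 196.5], [0.0, 0.0, 1.0]], 'extrinsics': [[0.01, -1.0, 0.02, -49.66], [1.0, 0.01, 0.07, -475.53], [-0.07, 0.02, 1.0, -1287.9], [0.0, 0.0, 0.0, 1.0]]}
scene {'K': [[409.4, 0.0, 252.02], [0.0, 409.4, 191.94], [0.0, 0.0, 1.0]], 'extrinsics': [[0.15, 0.99, -0.01, -23.78], [-0.62, 0.1, 0.78, 219.38], [0.77, -0.11, 0.63, -1404.59], [0.0, 0.0, 0.0, 1.0]]}
{'t': 0.1, 'qpos': array([-1.45211286e+00,  2.21159236e-01,  1.52749648e+00, -8.78087668e-06,
        1.39469454e+00, -1.26093668e-01]), 'joint_vel': array([-1.94780740e-03, -1.66049559e-04, -2.15983374e-03,  7.28544293e-04,
       -6.52532521e-05, -1.27793150e-03]), 'joint_efforts': array([ 3.39268390e-04, -4.95944738e+01, -3.88518655e+01,  7.01234140e-02,
        5.15278825e-02, -5.13243549e-05]), 'tcp_pos': array([ 151.39318337, -605.81165175,  221.53934895]), 'tcp_rot': array([ 0.55686174,  0.43565658,  0.55774162, -0.43477883]), 'force': array([-0.07533274,  0.28463195, -0.12242105]), 'wrist_torque': array([-0.05634468, -0.02322705,  0.01422976]), 'finger_gap': 87.39914384774669}
```

View pics/top0.png

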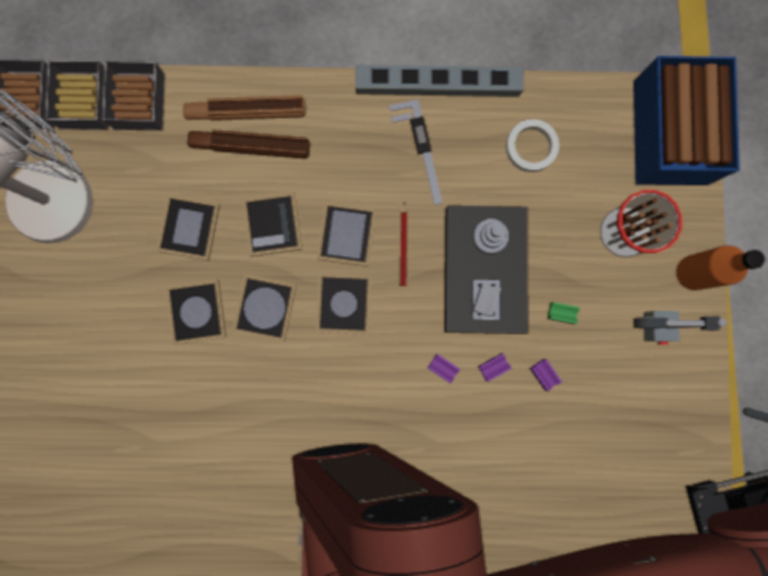

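View pics/scene0.png

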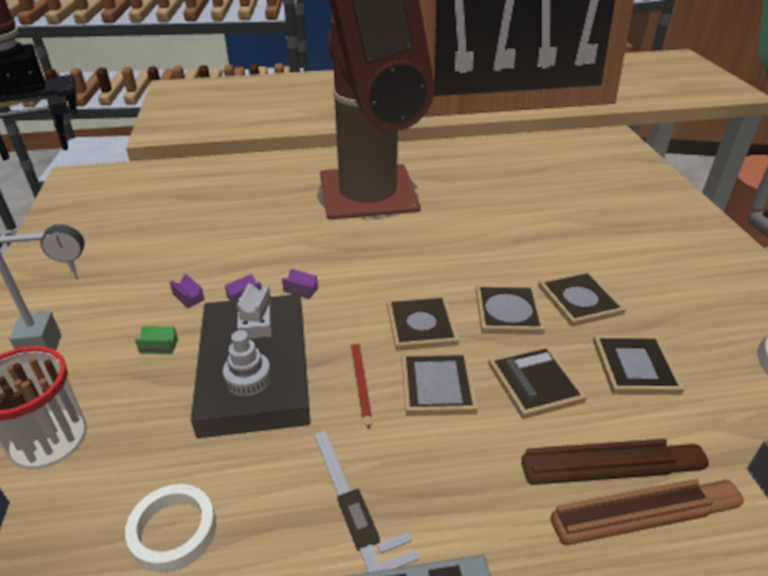

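The top view shows the granite plate at about (485,268). The round pile is at (491,236) and the V-block pile at (487,300). The trays are on the left. Possible mistakes: the V-block is the grey one at (487,300), against the green one at (563,313) and the purple ones at (443,368), (494,367) and (545,375). The white ring at (533,145) could pass for a setting ring, and the tray at (272,223) is already filled.

```bash
python3 - <<'E'
from h import *
p=np.load('pics/top0.npz')['p']; d=np.load('pics/top0.npz')['d']
a=cv2.resize(p[130:230,290:360],None,fx=6,fy=6,interpolation=cv2.INTER_CUBIC)
save(a,'piles')
save(p,'trays',(100,125,255,235),5)
E
```

```text
(no output)
```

View pics/piles.png

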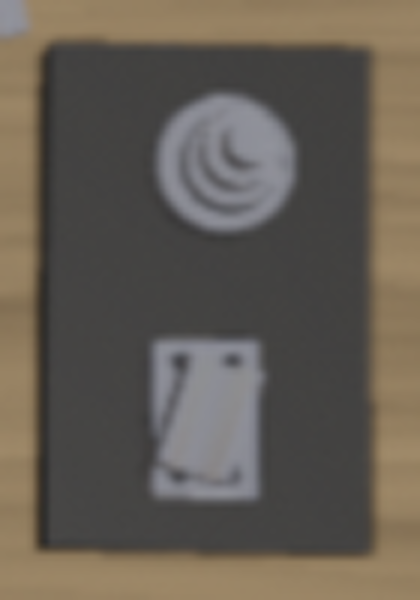

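View pics/trays.png

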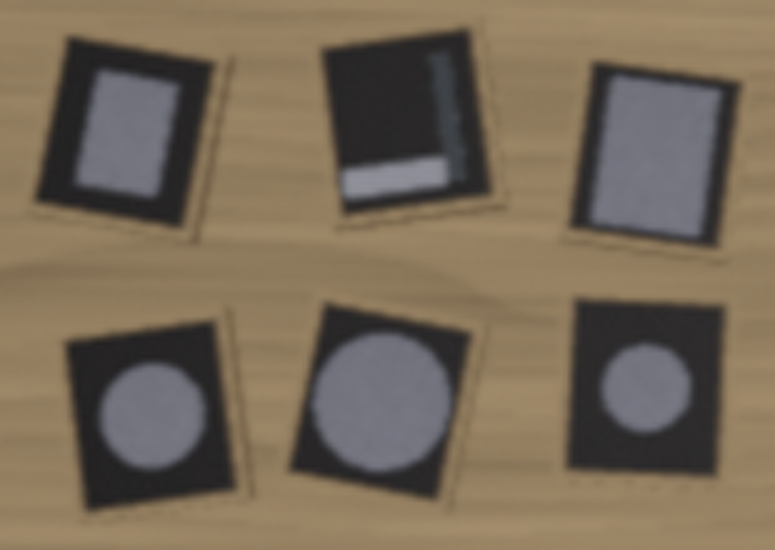

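```bash
cat >> h.py <<'E'
def cloud(n,p,d):
    c=r.camera_info(n);K=np.array(c['K']);Ei=np.linalg.inv(np.array(c['extrinsics']))
    v,u=np.mgrid[:384,:512]; a=np.stack([(u-K[0,2])/K[0,0]*d,-(v-K[1,2])/K[1,1]*d,-d],-1)
    return a@Ei[:3,:3].T+Ei[:3,3]
E
python3 - <<'E'
from h import *
f=np.load('pics/top0.npz');p,d=f['p'],f['d']
P=cloud('top',p,d)
hsv=cv2.cvtColor(p,cv2.COLOR_RGB2HSV)
m=((hsv[...,1]<60)&(hsv[...,2]>85)).astype(np.uint8); m[:, :100]=0;m[:,255:]=0;m[:125]=0;m[235:]=0
n,l,s,c=cv2.connectedComponentsWithStats(m)
for i in range(1,n):
    if s[i,4]<100: continue
    pts=np.argwhere(l==i)[:,::-1].astype(np.float32)
    w=np.array([p2w('top',*q,z=6)[:2] for q in pts],np.float32)
    print('tray px',c[i].round(1),'mean',w.mean(0).round(1),'minrect',cv2.minAreaRect(w),'z',np.median(P[l==i][:,2]).round(1))
reg=P[130:230,290:360].reshape(-1,3)
z=reg[:,2]; print(np.histogram(z,bins=np.arange(-5,150,5)))
for lo,hi in((70,80),(90,100),(100,112),(112,120),(120,145)):
  for side in('far','near'):
    s=reg[(z>lo)&(z<hi)]; s=s[(s[:,0]>530)==(side=='far')]
    if len(s)>8: print(lo,hi,side,len(s),s.mean(0).round(1),cv2.minAreaRect(s[:,:2].astype(np.float32)))
i,j=np.where(P[130:230,290:360,2]>48); 
# granite
g=reg[(z>44)&(z<56)]; print('granite',cv2.minAreaRect(g[:,:2].astype(np.float32)),np.median(g[:,2]))
E
```

```text
tray px [124.9 151.3] mean [609.6 341.6] minrect ((609.8790283203125, 341.69854736328125), (48.84027862548828, 69.33152770996094), 80.4312515258789) z 5.0
tray px [230.6 155.8] mean [599.4  23.7] minrect ((599.4918212890625, 23.610355377197266), (66.63651275634766, 90.4919662475586), 82.73445129394531) z 5.5
tray px [178.4 160. ] mean [584.8 180.5] minrect ((584.8450927734375, 181.09930419921875), (19.3654842376709, 66.60808563232422), 8.844850540161133) z 13.8
tray px [176.  204.9] mean [449.4 184.9] minrect ((449.32427978515625, 183.45211791992188), (77.80874633789062, 80.68929290771484), 0.5430145859718323) z 5.6
tray px [228.7 202.2] mean [459.2  27.6] minrect ((459.6603088378906, 28.270109176635742), (48.035316467285156, 50.90561294555664), 0.5383660197257996) z 6.0
tray px [130.  207.7] mean [440.  321.6] minrect ((439.85711669921875, 322.20294189453125), (57.39120101928711, 58.38569641113281), 46.164886474609375) z 5.6
(array([1225,  850,   50,   22,   26,   15,    8,   16,   30,  203, 2084,
       1375,   49,   10,   44,  217,  131,   18,   16,   96,  103,   88,
         43, 
[... 770 characters left out ...]
05664)
100 112 far 29 [ 583.3 -250.1  108.5] ((588.6597900390625, -253.0066680908203), (35.25812530517578, 28.165632247924805), 5.527673244476318)
100 112 near 119 [ 464.9 -244.2  103.6] ((464.39202880859375, -243.46633911132812), (33.93061828613281, 53.59819412231445), 71.76872253417969)
112 120 far 50 [ 586.2 -254.8  115. ] ((587.8853759765625, -256.4923400878906), (33.804561614990234, 31.71956443786621), 53.173152923583984)
120 145 far 61 [ 588.2 -255.8  133.8] ((587.5294189453125, -256.9820556640625), (22.862619400024414, 21.860273361206055), 33.47465896606445)
granite ((527.7688598632812, -251.96676635742188), (159.06060791015625, 250.1852264404297), 89.38977813720703) 49.29864848972852
```

The poses come out cleanly. The set-up block carries the V-block at about (464.5,-243) with the groove at about -17.7°. The large ring, small ring and master stack is at about (588,-256). The nests are:

| Nest | Centre (x, y), mm | Yaw |
|---|---|---|
| V-block | (610,342) | -9.6° |
| Set-up block | (599.5,23.6) | -7.3° |
| Large ring | (449,184) | – |
| Small ring | (440,322) | – |
| Stepped master | (459,28) | – |

```bash
cat >> h.py <<'E'
from scipy.spatial.transform import Rotation as R
def go(x,y,z,jaw=None,s=None,ref=None):
    """shift/roll in tool axes from measured pose to world target; jaw deg in world (mod 180)"""
    s=s or r.observe(); q=s['tcp_rot']; M=R.from_quat([q[1],q[2],q[3],q[0]]).as_matrix()
    t=M.T@(np.array([x,y,z])-s['tcp_pos'])/1000
    roll=0
    if jaw is not None:
        j=np.radians(jaw); a=M.T@[np.cos(j),np.sin(j),0]
        roll=np.arctan2(-a[1],a[2]); roll=(roll+np.pi/2)%np.pi-np.pi/2
    print('shift',t.round(4).tolist(),'roll',round(roll,3),'| gap',round(s['finger_gap'],1),'F',s['force'].round(1),'pos',s['tcp_pos'].round(1),'t',round(s['t'],2),'q6',round(s['qpos'][5],2),'toolx',M[:,0].round(3),'jaw',round(np.degrees(np.arctan2(M[1,2],M[0,2])),1))
    return t,roll
E
python3 -c "
from h import *
go(587.5,-256.5,200,90);go(587.5,-256.5,200,0)"
```

```text
shift [0.0221, 0.5078, -0.2332] roll 0.245 | gap 87.4 F [-0.1  0.3 -0.1] pos [ 151.4 -605.8  221.5] t 0.1 q6 -0.13 toolx [-0.     0.002 -1.   ] jaw -76.0
shift [0.0221, 0.5078, -0.2332] roll -1.326 | gap 87.4 F [-0.1  0.3 -0.1] pos [ 151.4 -605.8  221.5] t 0.1 q6 -0.13 toolx [-0.     0.002 -1.   ] jaw -76.0
```

Emit:
apply_moves(targets=[[0.022, 0.508, -0.233, 0.245], [0.022, 0.508, -0.233, 0.245], [0.022, 0.508, -0.233, 0.245], [0.022, 0.508, -0.233, 0.245], [0.022, 0.508, -0.233, 0.245], [0.022, 0.508, -0.233, 0.245], [0.022, 0.508, -0.233, 0.245], [0.022, 0.508, -0.233, 0.245]], hand=0.06, force=30)

```text
t: 0.9
tcp_pos: [464.3, -354.8, 206.1]
tcp_rot: [0.499, 0.5, 0.501, -0.5]
force: [0.0, -1.6, -1.4]
finger_gap: 60.3
```

```bash
python3 -c "
from h import *
go(587.5,-256.5,150,90)"
```

```text
shift [0.0562, 0.1232, -0.0982] roll -0.0 | gap 60.3 F [ 0.  -1.6 -1.4] pos [ 464.3 -354.8  206.1] t 0.9 q6 0.78 toolx [-0.001  0.002 -1.   ] jaw -90.0
```

Emit:
apply_moves(targets=[[0.0, 0.123, -0.098, 0], [0.0, 0.123, -0.098, 0], [0.0, 0.123, -0.098, 0], [0.0, 0.123, -0.098, 0], [0.03, 0.123, -0.098, 0], [0.056, 0.123, -0.098, 0], [0.056, 0.123, -0.098, 0], [0.056, 0.123, -0.098, 0]])

```text
t: 1.7
tcp_pos: [586.5, -256.8, 149.8]
tcp_rot: [0.499, 0.5, 0.501, -0.5]
force: [-0.4, -0.2, 0.7]
finger_gap: 60.1
```

```bash
python3 -c "
from h import *
go(587.5,-256.5,118,90)
p,d=snap('scene','s1'); save(p,'s1',(110,130,270,310),3.3)"
```

```text
shift [0.0318, 0.0011, -0.0002] roll -0.001 | gap 60.1 F [-0.4 -0.2  0.7] pos [ 586.5 -256.8  149.8] t 1.7 q6 1.03 toolx [-0.002  0.003 -1.   ] jaw -90.0
```

View pics/s1.png

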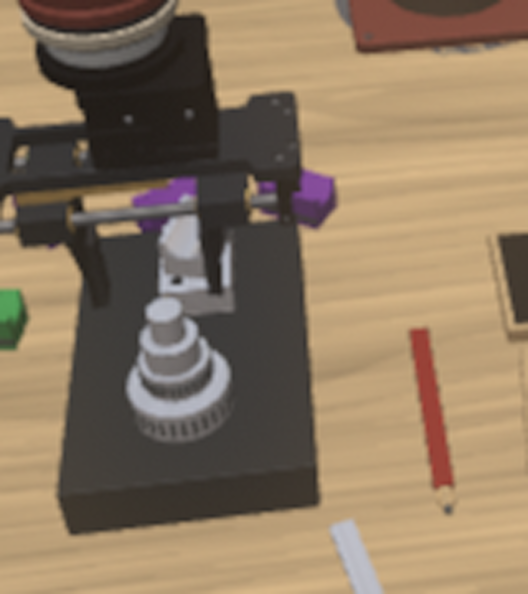

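```bash
python3 -c "
from h import *
for X in((586.5,-256.8,149.8),(586.5,-226.8,149.8),(586.5,-286.8,149.8),(587.5,-256.5,137)): print((w2p('scene',X)-[110,130])*3.3)
f=np.load('pics/s1.npz');P=cloud('scene',f['p'],f['d']).reshape(-1,3)
s=P[(abs(P[:,0]-587)<25)&(abs(P[:,1]+256)<25)&(P[:,2]>132)&(P[:,2]<141)];print(len(s),s.mean(0),cv2.minAreaRect(s[:,:2].astype(np.float32)))"
```

```text
[158.68330096 288.62468436]
[208.08387641 283.47290584]
[108.87426571 293.81905945]
[162.22250365 304.96771859]
81 [ 593.08387882 -254.63949962  137.57615805] ((591.5523071289062, -254.52830505371094), (21.30812644958496, 20.413394927978516), 2.4665589332580566)
```

Emit:
apply_moves(targets=[[0.01, 0.003, -0.001, 0], [0.02, 0.003, -0.001, 0], [0.032, 0.003, -0.001, 0], [0.032, 0.003, -0.001, 0]])

```text
t: 2.15
tcp_pos: [588.8, -255.5, 116.4]
tcp_rot: [0.498, 0.5, 0.502, -0.5]
force: [-0.2, 1.0, -1.1]
finger_gap: 60.1
```

Emit:
apply_moves(targets=[[0, 0, 0, 0], [0, 0, 0, 0], [0, 0, 0, 0], [0, 0, 0, 0], [0, 0, 0, 0], [-0.005, 0, 0, 0], [-0.02, 0, 0, 0], [-0.05, 0, 0, 0]], hand=0.0)

```text
t: 2.95
tcp_pos: [587.1, -254.6, 164.5]
tcp_rot: [0.496, 0.5, 0.504, -0.501]
force: [0.2, -0.2, -2.5]
finger_gap: 20.8
```

```bash
python3 -c "
from h import *
go(459.4,28,190,90)"
```

```text
shift [-0.0224, -0.1282, -0.2826] roll -0.001 | gap 20.8 F [ 0.2 -0.2 -2.5] pos [ 587.1 -254.6  164.5] t 2.95 q6 1.04 toolx [-0.009  0.007 -1.   ] jaw -90.1
```

Emit:
apply_moves(targets=[[-0.022, -0.02, -0.03, 0], [-0.022, -0.038, -0.075, 0], [-0.022, -0.055, -0.12, 0], [-0.022, -0.072, -0.16, 0], [-0.022, -0.09, -0.2, 0], [-0.022, -0.108, -0.24, 0], [-0.022, -0.122, -0.27, 0], [-0.022, -0.128, -0.283, 0]])

```text
t: 3.75
tcp_pos: [458.5, 30.7, 190.6]
tcp_rot: [0.497, 0.499, 0.504, -0.5]
force: [0.9, -0.3, -1.8]
finger_gap: 20.7
```

```bash
python3 -c "
from h import *
go(459.4,28,60,90)
p,d=snap('top','t2');P=cloud('top',p,d).reshape(-1,3);z=P[:,2]
for lo,hi,n in((88,101,'small'),(70,80,'large')):
    s=P[(z>lo)&(z<hi)&(abs(P[:,0]-588)<50)&(abs(P[:,1]+256)<50)];print(n,len(s),s.mean(0).round(1),cv2.minAreaRect(s[:,:2].astype(np.float32)))
"
```

```text
shift [0.1306, 0.002, 0.0037] roll 0.001 | gap 20.7 F [ 0.9 -0.3 -1.8] pos [458.5  30.7 190.6] t 3.75 q6 1.46 toolx [-0.008  0.007 -1.   ] jaw -89.9
small 174 [ 585.9 -256.2   94.2] ((586.0162963867188, -256.006591796875), (43.03254699707031, 43.029850006103516), 89.99800109863281)
large 188 [ 586.6 -252.7   74. ] ((588.1185913085938, -255.91702270507812), (63.745418548583984, 64.21289825439453), 88.82546997070312)
```

Emit:
apply_moves(targets=[[0.04, 0.003, 0.002, 0], [0.08, 0.003, 0.002, 0], [0.12, 0.003, 0.002, 0], [0.14, 0.003, 0.002, 0], [0.15, 0.003, 0.002, 0], [0.155, 0.003, 0.002, 0], [0.16, 0.003, 0.002, 0], [0.16, 0.003, 0.002, 0]])

```text
t: 4.6
tcp_pos: [460.8, 30.3, 31.2]
tcp_rot: [0.497, 0.5, 0.504, -0.499]
force: [0.3, -0.1, -2.4]
finger_gap: 20.3
```

```bash
python3 -c "
from h import *
go(460,28.5,27.4,90)
p,d=snap('scene','s2'); save(p,'s2',(240,160,360,280),4)"
```

```text
shift [0.0037, -0.0008, 0.0019] roll 0.001 | gap 20.3 F [ 0.3 -0.1 -2.4] pos [460.8  30.3  31.2] t 4.6 q6 1.45 toolx [-0.007  0.008 -1.   ] jaw -89.9
```

View pics/s2.png

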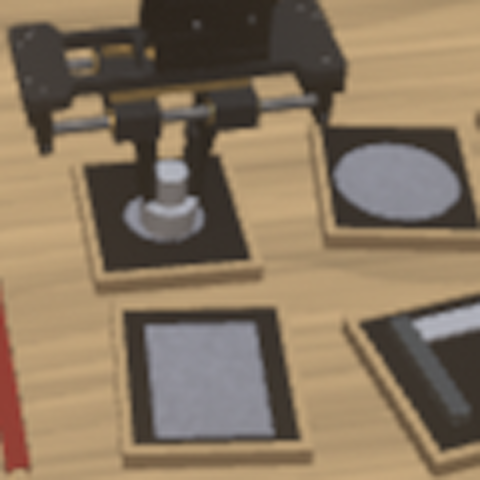

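The master's foot is over the pocket, at about (168,215) in the crop. I'll lower it in small steps.

Emit:
apply_moves(targets=[[0.001, -0.001, 0.002, 0], [0.002, -0.001, 0.002, 0], [0.003, -0.001, 0.002, 0], [0.003, -0.001, 0.002, 0]])

```text
t: 5.05
tcp_pos: [461.1, 28.0, 30.4]
tcp_rot: [0.498, 0.5, 0.503, -0.499]
force: [-4.4, -2.4, 12.2]
finger_gap: 20.2
```

Emit:
apply_moves(targets=[[0.0007, 0, 0, 0], [0.0013, 0, 0, 0], [0.0013, 0, 0, 0]])

```text
t: 5.35
tcp_pos: [462.2, 27.7, 30.4]
tcp_rot: [0.498, 0.5, 0.503, -0.499]
force: [-2.3, -1.2, 8.6]
finger_gap: 20.6
```

```bash
python3 -c "
from h import *
go(460,28.5,27.4,90)
p,d=snap('scene','s3');P=cloud('scene',p,d).reshape(-1,3);z=P[:,2]
s=P[(abs(P[:,0]-460)<16)&(abs(P[:,1]-28)<14)&(z>40)&(z<56)];print(len(s),np.median(s,0),np.percentile(s[:,2],[10,50,90]))
go(0,0,0)"
```

```text
shift [0.003, -0.0022, -0.0008] roll 0.002 | gap 20.6 F [-2.3 -1.2  8.6] pos [462.2  27.7  30.4] t 5.35 q6 1.45 toolx [-0.003  0.006 -1.   ] jaw -89.9
80 [470.34313073  28.23548247  49.00306242] [42.51372436 49.00306242 52.42216492]
shift [0.0315, -0.4622, 0.027] roll 0 | gap 20.7 F [-2.2 -0.4  7.2] pos [462.2  27.7  30.4] t 5.4 q6 1.45 toolx [-0.003  0.006 -1.   ] jaw -89.9
```

The stem top reads about 49 mm, where 48 mm is expected on the floor, so the master is seated. I'll release it and go up.

Emit:
apply_moves(targets=[[0, 0, 0, 0], [0, 0, 0, 0], [0, 0, 0, 0], [-0.01, 0, 0, 0], [-0.05, 0, 0, 0], [-0.1, 0, 0, 0], [-0.14, 0, 0, 0], [-0.14, 0, 0, 0]], hand=0.06)

```text
t: 6.2
tcp_pos: [467.1, 26.4, 177.9]
tcp_rot: [0.502, 0.503, 0.499, -0.496]
force: [0.3, 0.7, 0.3]
finger_gap: 59.5
```

```bash
python3 -c "
from h import *
go(587.5,-255.5,150,90)"
```

```text
shift [0.0276, 0.1195, 0.2823] roll 0.002 | gap 59.5 F [0.3 0.7 0.3] pos [467.1  26.4 177.9] t 6.2 q6 1.45 toolx [ 0.01   0.005 -1.   ] jaw -89.9
```

Emit:
apply_moves(targets=[[0, 0.02, 0.05, 0], [0, 0.04, 0.095, 0], [0, 0.06, 0.142, 0], [0, 0.08, 0.19, 0], [0, 0.1, 0.237, 0], [0.0, 0.119, 0.282, 0], [0.028, 0.119, 0.282, 0], [0.028, 0.119, 0.282, 0]], hand=0.065)

```text
t: 7.0
tcp_pos: [584.7, -256.1, 145.0]
tcp_rot: [0.499, 0.503, 0.501, -0.497]
force: [-1.3, 0.9, -0.7]
finger_gap: 65.1
```

```bash
python3 -c "
from h import *
go(587.5,-255.5,86.5,90)"
```

```text
shift [0.0585, 0.0026, -0.0001] roll -0.001 | gap 65.1 F [-1.3  0.9 -0.7] pos [ 584.7 -256.1  145. ] t 7.0 q6 1.03 toolx [ 0.004  0.009 -1.   ] jaw -90.0
```

Emit:
apply_moves(targets=[[0.03, 0.002, 0, 0], [0.045, 0.002, 0, 0], [0.055, 0.002, 0, 0], [0.059, 0.002, 0, 0], [0.059, 0.002, 0, 0], [0.059, 0.002, 0, 0]])

```text
t: 7.6
tcp_pos: [587.7, -255.7, 87.4]
tcp_rot: [0.499, 0.503, 0.501, -0.497]
force: [-0.4, 0.6, 0.7]
finger_gap: 65.2
```

Emit:
apply_moves(targets=[[0, 0, 0, 0], [0, 0, 0, 0], [0, 0, 0, 0], [0, 0, 0, 0], [0, 0, 0, 0], [0, 0, 0, 0]], hand=0.0, force=40)

```text
t: 8.2
tcp_pos: [587.9, -255.9, 87.9]
tcp_rot: [0.5, 0.503, 0.5, -0.497]
force: [-0.5, 0.2, 4.0]
finger_gap: 44.4
```

Emit:
apply_moves(targets=[[-0.01, 0, 0, 0], [-0.04, 0, 0, 0], [-0.07, 0, 0, 0], [-0.08, -0.01, -0.04, 0], [-0.08, -0.02, -0.08, 0], [-0.08, -0.03, -0.12, 0], [-0.08, -0.042, -0.165, 0], [-0.08, -0.053, -0.21, 0]])

```text
t: 9.0
tcp_pos: [533.4, -44.9, 169.2]
tcp_rot: [0.499, 0.503, 0.5, -0.497]
force: [1.0, 1.3, -1.1]
finger_gap: 44.4
```

```bash
python3 -c "
from h import *
go(440.5,322.5,150,90)"
```

```text
shift [0.0214, -0.0934, -0.3672] roll -0.001 | gap 44.4 F [ 1.   1.3 -1.1] pos [533.4 -44.9 169.2] t 9.0 q6 1.33 toolx [ 0.005  0.007 -1.   ] jaw -90.1
```

Emit:
apply_moves(targets=[[0, -0.012, -0.047, 0], [0, -0.024, -0.094, 0], [0, -0.036, -0.141, 0], [0, -0.048, -0.188, 0], [0, -0.06, -0.235, 0], [0, -0.072, -0.282, 0], [0, -0.083, -0.329, 0], [0.02, -0.093, -0.367, 0]])

```text
t: 9.8
tcp_pos: [441.8, 325.9, 154.6]
tcp_rot: [0.5, 0.505, 0.5, -0.495]
force: [1.9, -0.8, -2.1]
finger_gap: 44.5
```

```bash
python3 -c "
from h import *
go(440.5,322.5,18.5,90)"
```

```text
shift [0.136, -0.0028, 0.0048] roll 0.0 | gap 44.5 F [ 1.9 -0.8 -2.1] pos [441.8 325.9 154.6] t 9.8 q6 2.06 toolx [ 0.011  0.011 -1.   ] jaw -90.0
```

Emit:
apply_moves(targets=[[0.045, -0.003, 0.005, 0], [0.085, -0.003, 0.005, 0], [0.11, -0.003, 0.005, 0], [0.12, -0.003, 0.005, 0], [0.127, -0.003, 0.005, 0], [0.13, -0.003, 0.005, 0], [0.13, -0.003, 0.005, 0]])

```text
t: 10.5
tcp_pos: [441.1, 322.6, 25.6]
tcp_rot: [0.5, 0.506, 0.5, -0.494]
force: [-0.4, 0.1, -1.7]
finger_gap: 44.5
```

```bash
python3 -c "
from h import *
go(440.5,322.5,18.5,90)
p,d=snap('scene','s4'); save(p,'s4',(300,130,440,250),4)"
```

```text
shift [0.007, -0.0007, 0.0001] roll -0.0 | gap 44.5 F [-0.4  0.1 -1.7] pos [441.1 322.6  25.6] t 10.5 q6 2.05 toolx [ 0.012  0.012 -1.   ] jaw -90.0
```

View pics/s4.png

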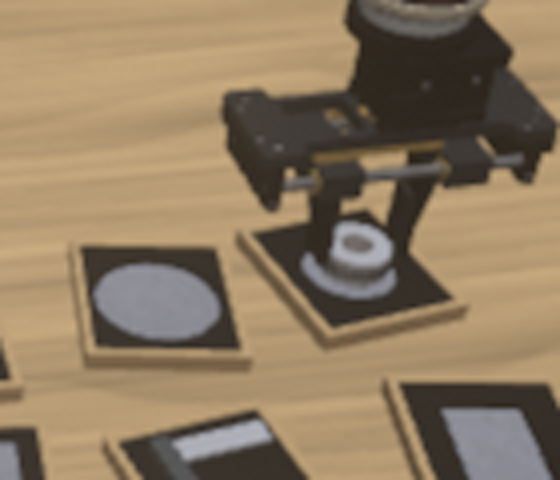

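```bash
python3 -c "
from h import *
f=lambda n,X,o,s:((w2p(n,X)-o)*s).round(1)
o=np.array([300,130])
print('ring top exp',f('scene',(441,322.6,33),o,4),'pocket',f('scene',(440,322,6),o,4))
for a in(0,90,180,270):
  c=np.array([np.cos(np.radians(a)),np.sin(np.radians(a)),0]); print(a,f('scene',np.array([440,322,6])+31*c,o,4), f('scene',np.array([441,322.6,33])+23*c,o,4))
d=np.load('pics/scene0.npz')['p']; hsv=cv2.cvtColor(d,cv2.COLOR_RGB2HSV); m=((hsv[...,1]<60)&(hsv[...,2]>85)).astype(np.uint8)
n,l,s,c=cv2.connectedComponentsWithStats(m)
for i in range(1,n):
    if s[i,4]>150 and 250<c[i,0]<460 and 180<c[i,1]<270: print(c[i].round(1),s[i],p2w('scene',*c[i],z=6).round(1))
"
```

```text
ring top exp [355.8 241.1] pocket [346.1 271.8]
0 [365.2 301.6] [370.3 262.9]
90 [390.  267.2] [388.8 237.7]
180 [327.8 243.3] [341.8 220.1]
270 [302.  276.5] [322.6 244.6]
[386.8 197.4] [375 191  24  14 253] [437.7 323.6   6. ]
[338.7 205. ] [323 196  32  19 477] [447.9 186.5   6. ]
[280.6 213.7] [271 208  20  13 201] [457.3  28.6   6. ]
[424.2 241.9] [411 232  28  21 422] [608.9 344.2   6. ]
[355.1 239.8] [342 235  27  11 159] [576.7 185.    6. ]
[291.3 254.9] [276 240  33  30 838] [600.2  24.    6. ]
```

Emit:
apply_moves(targets=[[0.002, -0.001, 0.001, 0], [0.004, -0.001, 0.001, 0], [0.005, -0.001, 0.001, 0], [0.005, -0.001, 0.001, 0]])

```text
t: 10.95
tcp_pos: [440.3, 321.7, 20.8]
tcp_rot: [0.5, 0.506, 0.5, -0.494]
force: [-0.5, 1.0, -2.6]
finger_gap: 44.3
```

Emit:
apply_moves(targets=[[0.0007, 0, 0, 0], [0.0014, 0, 0, 0], [0.002, 0, 0, 0], [0.002, 0, 0, 0]])

```text
t: 11.35
tcp_pos: [440.4, 321.7, 19.0]
tcp_rot: [0.5, 0.506, 0.5, -0.494]
force: [-0.9, -0.4, 1.6]
finger_gap: 44.9
```

Emit:
apply_moves(targets=[[0.0007, 0, 0, 0], [0.001, 0, 0, 0], [0.001, 0, 0, 0]])

```text
t: 11.65
tcp_pos: [440.4, 321.7, 18.9]
tcp_rot: [0.5, 0.506, 0.5, -0.494]
force: [-3.7, -2.3, 7.4]
finger_gap: 44.4
```

Emit:
apply_moves(targets=[[0, 0, 0, 0], [0, 0, 0, 0], [0, 0, 0, 0], [-0.01, 0, 0, 0], [-0.04, 0, 0, 0], [-0.08, 0, 0, 0], [-0.13, 0, 0, 0], [-0.15, 0, 0, 0]], hand=0.06)

```text
t: 12.45
tcp_pos: [441.0, 321.3, 175.1]
tcp_rot: [0.501, 0.509, 0.499, -0.491]
force: [0.8, 0.1, 0.4]
finger_gap: 60.0
```

```bash
python3 -c "
from h import *
go(588,-255.5,150,90)"
```

```text
shift [0.0192, 0.1465, 0.5772] roll -0.0 | gap 60.0 F [0.8 0.1 0.4] pos [441.  321.3 175.1] t 12.45 q6 2.05 toolx [ 0.02   0.015 -1.   ] jaw -90.0
```

Emit:
apply_moves(targets=[[0, 0.012, 0.047, 0], [0, 0.024, 0.094, 0], [0, 0.036, 0.141, 0], [0, 0.048, 0.188, 0], [0, 0.06, 0.235, 0], [0, 0.072, 0.282, 0], [-0.02, 0.084, 0.33, 0], [-0.065, 0.09, 0.35, 0]], hand=0.08)

```text
t: 13.25
tcp_pos: [527.1, -31.7, 231.7]
tcp_rot: [0.498, 0.508, 0.5, -0.494]
force: [0.4, 0.9, -0.8]
finger_gap: 80.0
```

```bash
python3 -c "
from h import *
go(588,-255.5,150,90)"
```

```text
shift [0.0788, 0.0606, 0.225] roll -0.003 | gap 80.0 F [ 0.4  0.9 -0.8] pos [527.1 -31.7 231.7] t 13.25 q6 1.35 toolx [ 0.012  0.016 -1.   ] jaw -90.2
```

Emit:
apply_moves(targets=[[0, 0.012, 0.045, 0], [0, 0.024, 0.09, 0], [0, 0.036, 0.135, 0], [0, 0.048, 0.18, 0], [0, 0.057, 0.215, 0], [0.02, 0.06, 0.225, 0], [-0.02, 0.06, 0.225, 0], [-0.068, 0.06, 0.225, 0]])

```text
t: 14.05
tcp_pos: [583.5, -257.6, 293.6]
tcp_rot: [0.495, 0.507, 0.503, -0.495]
force: [0.5, -0.2, -0.4]
finger_gap: 80.0
```

```bash
python3 -c "
from h import *
go(588,-255.5,110,90)"
```

```text
shift [0.1836, 0.0036, 0.0017] roll -0.004 | gap 80.0 F [ 0.5 -0.2 -0.4] pos [ 583.5 -257.6  293.6] t 14.05 q6 1.02 toolx [ 0.005  0.021 -1.   ] jaw -90.2
```

Emit:
apply_moves(targets=[[-0.01, 0.004, 0.001, -0.004], [-0.01, 0.004, 0.001, -0.004], [0.035, 0.004, 0.001, -0.004], [0.085, 0.004, 0.001, -0.004], [0.135, 0.004, 0.001, -0.004], [0.18, 0.004, 0.001, -0.004]])

```text
t: 14.65
tcp_pos: [586.4, -253.5, 109.3]
tcp_rot: [0.495, 0.506, 0.505, -0.494]
force: [-0.0, 0.2, -0.5]
finger_gap: 79.8
```

```bash
python3 -c "
from h import *
go(588,-255.5,61.5,90)"
```

```text
shift [0.0478, 0.0016, 0.003] roll -0.0 | gap 79.8 F [-0.   0.2 -0.5] pos [ 586.4 -253.5  109.3] t 14.65 q6 1.02 toolx [ 0.001  0.023 -1.   ] jaw -90.0
```

Emit:
apply_moves(targets=[[0.025, 0.002, 0.002, 0], [0.038, 0.002, 0.002, 0], [0.044, 0.002, 0.002, 0], [0.047, 0.002, 0.002, 0], [0.047, 0.002, 0.002, 0], [0.047, 0.002, 0.002, 0]])

```text
t: 15.25
tcp_pos: [589.6, -255.2, 64.3]
tcp_rot: [0.496, 0.506, 0.504, -0.494]
force: [-1.1, 0.3, -0.6]
finger_gap: 80.1
```

Emit:
apply_moves(targets=[[0, 0, 0, 0], [0, 0, 0, 0], [0, 0, 0, 0], [0, 0, 0, 0], [0, 0, 0, 0]], hand=0.0, force=50)

```text
t: 15.75
tcp_pos: [590.2, -255.7, 65.3]
tcp_rot: [0.496, 0.506, 0.504, -0.494]
force: [-1.0, -0.9, 4.5]
finger_gap: 64.9
```

Emit:
apply_moves(targets=[[-0.01, 0, 0, 0], [-0.04, 0, 0, 0], [-0.08, -0.012, -0.035, 0], [-0.08, -0.024, -0.075, 0], [-0.08, -0.037, -0.12, 0], [-0.08, -0.05, -0.16, 0], [-0.08, -0.064, -0.205, 0], [-0.08, -0.08, -0.25, 0]])

```text
t: 16.55
tcp_pos: [507.8, -5.5, 148.8]
tcp_rot: [0.495, 0.506, 0.504, -0.494]
force: [0.5, 1.3, -5.4]
finger_gap: 64.7
```

```bash
python3 -c "
from h import *
go(449,185,140,90)"
```

```text
shift [0.0126, -0.059, -0.1902] roll -0.001 | gap 64.7 F [ 0.5  1.3 -5.4] pos [507.8  -5.5 148.8] t 16.55 q6 1.38 toolx [ 0.003  0.021 -1.   ] jaw -90.0
```

Emit:
apply_moves(targets=[[0, -0.013, -0.042, 0], [0, -0.026, -0.084, 0], [0, -0.039, -0.126, 0], [0, -0.052, -0.168, 0], [0, -0.059, -0.19, 0], [0, -0.059, -0.19, 0], [-0.03, -0.059, -0.19, 0], [-0.075, -0.059, -0.19, 0]])

```text
t: 17.35
tcp_pos: [445.3, 182.0, 224.0]
tcp_rot: [0.494, 0.503, 0.506, -0.497]
force: [2.0, 0.3, -5.3]
finger_gap: 64.5
```

```bash
python3 -c "
from h import *
go(449,185,24,90)"
```

```text
shift [0.2, 0.005, 0.0006] roll -0.0 | gap 64.5 F [ 2.   0.3 -5.3] pos [445.3 182.  224. ] t 17.35 q6 1.78 toolx [-0.007  0.018 -1.   ] jaw -90.0
```

Emit:
apply_moves(targets=[[0.045, 0.005, 0.0, 0], [0.095, 0.005, 0.0, 0], [0.14, 0.005, 0.0, 0], [0.17, 0.005, 0.0, 0], [0.185, 0.005, 0.0, 0], [0.193, 0.005, 0.0, 0], [0.197, 0.005, 0.0, 0], [0.197, 0.005, 0.0, 0]])

```text
t: 18.15
tcp_pos: [449.3, 185.2, 27.2]
tcp_rot: [0.494, 0.503, 0.506, -0.497]
force: [0.3, -0.1, -5.2]
finger_gap: 65.1
```

```bash
python3 -c "
from h import *
go(449,184.5,21,90)
p,d=snap('scene','s5'); save(p,'s5',(250,130,390,250),4)
o=np.array([250,130])
print('ring top exp',(w2p('scene',(449,184.5,37))-o)*4,'pocket',(w2p('scene',(449,184.5,6))-o)*4)"
```

```text
shift [0.0062, -0.0002, 0.0009] roll -0.001 | gap 65.1 F [ 0.3 -0.1 -5.2] pos [449.3 185.2  27.2] t 18.15 q6 1.77 toolx [-0.007  0.018 -1.   ] jaw -90.0
ring top exp [358.54929766 264.97096937] pocket [352.50178824 301.47534325]
```

View pics/s5.png

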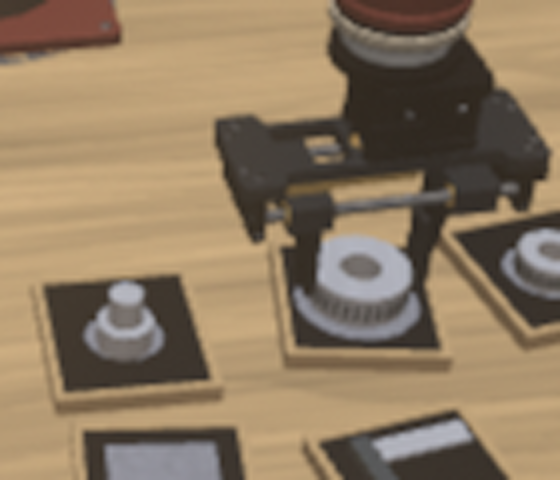

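The large ring is over its pocket: bore at (361,266), pocket centre about (355,301). The master at (125,325) and the small ring at (545,265) are seated.

Emit:
apply_moves(targets=[[0.002, 0, 0.001, 0], [0.004, 0, 0.001, 0], [0.0045, 0, 0.001, 0], [0.0045, 0, 0.001, 0]])

```text
t: 18.6
tcp_pos: [449.8, 184.6, 23.4]
tcp_rot: [0.494, 0.503, 0.506, -0.497]
force: [0.5, 0.7, -4.8]
finger_gap: 65.1
```

Emit:
apply_moves(targets=[[0.0007, 0, 0, 0], [0.0014, 0, 0, 0], [0.002, 0, 0, 0], [0.002, 0, 0, 0]])

```text
t: 19.0
tcp_pos: [449.7, 184.6, 21.4]
tcp_rot: [0.494, 0.503, 0.506, -0.497]
force: [-1.5, 1.0, -2.9]
finger_gap: 65.0
```

Emit:
apply_moves(targets=[[0.0007, 0, 0, 0], [0.0012, 0, 0, 0], [0.0012, 0, 0, 0]])

```text
t: 19.3
tcp_pos: [449.7, 184.7, 21.3]
tcp_rot: [0.494, 0.503, 0.506, -0.497]
force: [-5.6, -1.9, 8.0]
finger_gap: 64.5
```

```bash
python3 -c "
from h import *
print(r.observe()['wrist_torque'])
go(449,184.5,21,90)"
```

```text
[-0.23390045  1.00329569  0.06334646]
shift [0.0003, -0.0007, 0.0002] roll -0.0 | gap 64.5 F [-5.6 -1.9  8. ] pos [449.7 184.7  21.3] t 19.3 q6 1.77 toolx [-0.006  0.018 -1.   ] jaw -90.0
```

Emit:
apply_moves(targets=[[0, 0, 0, 0], [0, 0, 0, 0], [0, 0, 0, 0], [-0.01, 0, 0, 0], [-0.04, 0, 0, 0], [-0.08, 0, 0, 0], [-0.13, 0, 0, 0], [-0.175, 0, 0, 0]], hand=0.085)

```text
t: 20.1
tcp_pos: [450.8, 181.5, 199.2]
tcp_rot: [0.494, 0.503, 0.506, -0.497]
force: [0.9, 0.4, -0.8]
finger_gap: 84.9
```

```bash
python3 -c "
from h import *
go(465,-243,160,72.3)
p,d=snap('top','t6'); save(p,'t6',(80,110,370,245),2.7)"
```

```text
shift [0.0313, 0.0144, 0.4251] roll 0.309 | gap 84.9 F [ 0.9  0.4 -0.8] pos [450.8 181.5 199.2] t 20.1 q6 1.77 toolx [-0.005  0.018 -1.   ] jaw -90.0
```

View pics/t6.png

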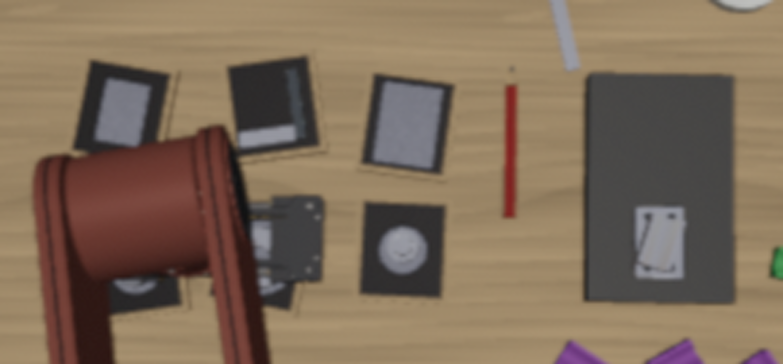

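Emit:
apply_moves(targets=[[0, 0.002, 0.047, 0.04], [0, 0.004, 0.097, 0.08], [0, 0.006, 0.147, 0.12], [0, 0.007, 0.197, 0.16], [0, 0.009, 0.247, 0.2], [0, 0.011, 0.297, 0.25], [0, 0.013, 0.347, 0.309], [0, 0.014, 0.397, 0.309]], hand=0.06)

```text
t: 20.95
tcp_pos: [469.3, -216.6, 200.3]
tcp_rot: [0.413, 0.578, 0.42, -0.565]
force: [1.3, 0.9, -0.8]
finger_gap: 59.9
```

```bash
python3 -c "
from h import *
go(465.5,-242.5,125,72.3)
p,d=snap('scene','s7');P=cloud('scene',p,d).reshape(-1,3);z=P[:,2]
for lo,hi in((98,110),(70,80)):
    s=P[(z>lo)&(z<hi)&(abs(P[:,0]-465)<55)&(abs(P[:,1]+244)<55)];print(len(s),s.mean(0).round(1),cv2.minAreaRect(s[:,:2].astype(np.float32)))
f=np.load('pics/scene0.npz');P=cloud('scene',f['p'],f['d']).reshape(-1,3);z=P[:,2]
for lo,hi in((98,110),(70,80)):
    s=P[(z>lo)&(z<hi)&(abs(P[:,0]-465)<55)&(abs(P[:,1]+244)<55)];print(len(s),s.mean(0).round(1),cv2.minAreaRect(s[:,:2].astype(np.float32)))
"
```

```text
shift [0.0747, 0.0041, 0.0275] roll -0.002 | gap 59.9 F [ 1.3  0.9 -0.8] pos [ 469.3 -216.6  200.3] t 20.95 q6 1.28 toolx [ 0.009  0.02  -1.   ] jaw -107.8
216 [ 468.8 -242.9  103.5] ((466.0890808105469, -241.8604736328125), (35.56708908081055, 56.576942443847656), 72.95569610595703)
191 [ 492.4 -240.8   76. ] ((470.6271057128906, -243.95550537109375), (49.06536865234375, 72.53524017333984), 89.21050262451172)
215 [ 469.2 -242.9  103.5] ((466.2654724121094, -241.804443359375), (35.35729217529297, 56.421104431152344), 70.09661865234375)
197 [ 493.1 -241.4   75.8] ((470.79071044921875, -243.87364196777344), (49.1641731262207, 71.29524993896484), 88.89381408691406)
```

Emit:
apply_moves(targets=[[0, 0.002, 0.015, 0], [0, 0.004, 0.027, 0], [0, 0.004, 0.027, 0], [0, 0.004, 0.027, 0], [0, 0.004, 0.027, 0], [0.05, 0.004, 0.027, 0]])

```text
t: 21.6
tcp_pos: [470.0, -252.4, 156.8]
tcp_rot: [0.419, 0.579, 0.414, -0.564]
force: [0.9, -0.6, 0.1]
finger_gap: 59.7
```

```bash
python3 -c "
from h import *
go(465.5,-242.5,86,72)"
```

```text
shift [0.0708, -0.0086, -0.0072] roll 0.002 | gap 59.7 F [ 0.9 -0.6  0.1] pos [ 470.  -252.4  156.8] t 21.6 q6 1.22 toolx [ 0.021  0.006 -1.   ] jaw -107.8
```

Emit:
apply_moves(targets=[[0, -0.009, -0.007, 0], [0.02, -0.009, -0.007, 0], [0.04, -0.009, -0.007, 0], [0.055, -0.009, -0.007, 0], [0.064, -0.009, -0.007, 0], [0.07, -0.009, -0.007, 0], [0.071, -0.009, -0.007, 0], [0.071, -0.009, -0.007, 0]])

```text
t: 22.4
tcp_pos: [465.5, -242.8, 86.2]
tcp_rot: [0.419, 0.579, 0.413, -0.564]
force: [-0.7, -0.8, -0.4]
finger_gap: 59.9
```

```bash
python3 -c "
from h import *
go(465.5,-242.5,86,72)"
```

```text
shift [0.0002, -0.0, -0.0003] roll 0.002 | gap 59.9 F [-0.7 -0.8 -0.4] pos [ 465.5 -242.8   86.2] t 22.4 q6 1.23 toolx [ 0.022  0.005 -1.   ] jaw -107.8
```

Emit:
apply_moves(targets=[[0, 0, 0, 0], [0, 0, 0, 0], [0, 0, 0, 0], [0, 0, 0, 0], [0, 0, 0, 0]], hand=0.0, force=45)

```text
t: 22.9
tcp_pos: [465.6, -242.8, 86.5]
tcp_rot: [0.419, 0.579, 0.413, -0.564]
force: [0.2, 1.5, 1.8]
finger_gap: 33.7
```

Emit:
apply_moves(targets=[[-0.01, 0, 0, 0], [-0.03, 0, 0, 0], [-0.055, 0, 0, 0], [-0.07, 0, 0, 0], [-0.075, 0, 0, 0], [-0.075, 0, 0, 0]])

```text
t: 23.5
tcp_pos: [464.1, -243.4, 162.0]
tcp_rot: [0.42, 0.579, 0.413, -0.564]
force: [-0.5, -0.6, -3.2]
finger_gap: 33.7
```

```bash
python3 -c "
from h import *
go(609.5,343,150,80.2)"
```

```text
shift [0.018, -0.0418, -0.6026] roll -0.141 | gap 33.7 F [-0.5 -0.6 -3.2] pos [ 464.1 -243.4  162. ] t 23.5 q6 1.23 toolx [ 0.023  0.004 -1.   ] jaw -107.9
```

Emit:
apply_moves(targets=[[0, -0.001, -0.02, 0], [0.001, -0.004, -0.06, -0.02], [0.002, -0.007, -0.105, -0.04], [0.003, -0.01, -0.15, -0.06], [0.005, -0.014, -0.2, -0.08], [0.006, -0.017, -0.25, -0.1], [0.008, -0.02, -0.295, -0.12], [0.01, -0.023, -0.335, -0.141]])

```text
t: 24.3
tcp_pos: [544.4, 84.9, 153.7]
tcp_rot: [0.46, 0.547, 0.453, -0.534]
force: [0.6, -1.0, -2.9]
finger_gap: 33.6
```

```bash
python3 -c "
from h import *
go(609.5,343,150,80.2)"
```

```text
shift [0.0062, 0.0207, -0.2653] roll 0.002 | gap 33.6 F [ 0.6 -1.  -2.9] pos [544.4  84.9 153.7] t 24.3 q6 1.75 toolx [ 0.021  0.005 -1.   ] jaw -99.7
```

Emit:
apply_moves(targets=[[0.001, 0.004, -0.045, 0], [0.002, 0.007, -0.09, 0], [0.003, 0.01, -0.135, 0], [0.004, 0.014, -0.18, 0], [0.005, 0.018, -0.22, 0], [0.006, 0.02, -0.25, 0], [0.006, 0.021, -0.265, 0], [0.006, 0.021, -0.265, 0]])

```text
t: 25.1
tcp_pos: [608.4, 344.6, 147.5]
tcp_rot: [0.46, 0.545, 0.454, -0.534]
force: [0.0, -1.2, -2.4]
finger_gap: 33.7
```

```bash
python3 -c "
from h import *
go(609.5,343,17.2,80.2)"
```

```text
shift [0.1303, -0.0009, 0.0023] roll 0.005 | gap 33.7 F [ 0.  -1.2 -2.4] pos [608.4 344.6 147.5] t 25.1 q6 2.14 toolx [ 0.018  0.004 -1.   ] jaw -99.5
```

Emit:
apply_moves(targets=[[0.04, -0.001, 0.002, 0.005], [0.08, -0.001, 0.002, 0.005], [0.105, -0.001, 0.002, 0.005], [0.115, -0.001, 0.002, 0.005], [0.122, -0.001, 0.002, 0.005], [0.125, -0.001, 0.002, 0.005], [0.125, -0.001, 0.002, 0.005], [0.125, -0.001, 0.002, 0.005]])

```text
t: 25.9
tcp_pos: [610.5, 343.7, 24.4]
tcp_rot: [0.459, 0.548, 0.452, -0.534]
force: [0.4, -0.3, -2.5]
finger_gap: 33.6
```

```bash
python3 -c "
from h import *
go(609.5,343,17.2,80.2)
p,d=snap('scene','s8'); save(p,'s8',(360,170,480,290),4)
o=np.array([360,170])
print('V top exp',(w2p('scene',(609.5,343,41))-o)*4,'pocket',(w2p('scene',(609.5,343,6))-o)*4)"
```

```text
shift [0.0072, -0.0011, 0.0009] roll -0.0 | gap 33.6 F [ 0.4 -0.3 -2.5] pos [610.5 343.7  24.4] t 25.9 q6 2.15 toolx [ 0.02   0.005 -1.   ] jaw -99.8
V top exp [271.06658361 245.93417373] pocket [255.52898553 288.46097353]
```

View pics/s8.png

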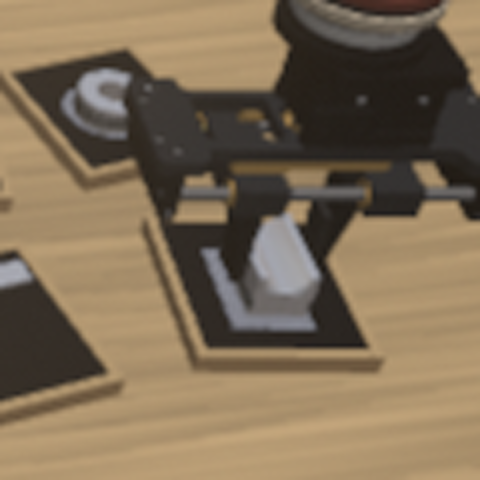

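The V-block sits over its pocket: end face at (275,305), pocket front edge running from (235,330) to (318,327).

Emit:
apply_moves(targets=[[0.002, -0.001, 0.001, 0], [0.004, -0.001, 0.001, 0], [0.0055, -0.001, 0.001, 0], [0.0055, -0.001, 0.001, 0]])

```text
t: 26.35
tcp_pos: [609.1, 342.8, 18.4]
tcp_rot: [0.459, 0.547, 0.452, -0.534]
force: [0.3, 0.0, -2.6]
finger_gap: 33.5
```

Emit:
apply_moves(targets=[[0.0007, 0, 0, 0], [0.0014, 0, 0, 0], [0.002, 0, 0, 0], [0.002, 0, 0, 0]])

```text
t: 26.75
tcp_pos: [609.1, 342.8, 17.5]
tcp_rot: [0.459, 0.547, 0.452, -0.535]
force: [-5.0, -0.7, 6.2]
finger_gap: 33.5
```

Emit:
apply_moves(targets=[[0, 0, 0, 0], [0, 0, 0, 0], [0, 0, 0, 0], [-0.01, 0, 0, 0], [-0.04, 0, 0, 0], [-0.07, 0, 0, 0], [-0.1, 0, 0, 0], [-0.15, 0, 0, 0]], hand=0.06)

```text
t: 27.55
tcp_pos: [604.3, 341.3, 166.0]
tcp_rot: [0.458, 0.545, 0.453, -0.536]
force: [-0.7, 0.5, -0.3]
finger_gap: 60.1
```

```bash
python3 -c "
from h import *
go(466.5,-245,170,90)"
```

```text
shift [-0.0075, -0.0358, 0.6011] roll -0.171 | gap 60.1 F [-0.7  0.5 -0.3] pos [604.3 341.3 166. ] t 27.55 q6 2.15 toolx [ 0.014  0.003 -1.   ] jaw -99.8
```

Emit:
apply_moves(targets=[[0, -0.003, 0.05, -0.02], [0, -0.006, 0.1, -0.05], [0, -0.009, 0.15, -0.08], [0, -0.012, 0.2, -0.11], [0, -0.015, 0.25, -0.14], [0, -0.018, 0.3, -0.171], [-0.01, -0.021, 0.34, -0.171], [-0.05, -0.022, 0.36, -0.171]], hand=0.07)

```text
t: 28.35
tcp_pos: [516.5, -12.4, 210.6]
tcp_rot: [0.5, 0.503, 0.498, -0.498]
force: [1.2, -0.3, -0.3]
finger_gap: 69.8
```

```bash
python3 -c "
from h import *
go(466.5,-245,150,90)"
```

```text
shift [0.0596, -0.0497, 0.2329] roll -0.003 | gap 69.8 F [ 1.2 -0.3 -0.3] pos [516.5 -12.4 210.6] t 28.35 q6 1.39 toolx [ 0.006  0.003 -1.   ] jaw -90.2
```

Tilt is now only about 0.4°.

Emit:
apply_moves(targets=[[0.005, -0.01, 0.045, 0], [0.01, -0.02, 0.09, 0], [0.015, -0.03, 0.135, -0.003], [0.025, -0.04, 0.18, -0.003], [0.035, -0.047, 0.215, -0.003], [0.05, -0.05, 0.233, -0.003], [0.06, -0.05, 0.233, -0.003], [0.06, -0.05, 0.233, -0.003]])

```text
t: 29.15
tcp_pos: [465.2, -244.4, 148.3]
tcp_rot: [0.499, 0.503, 0.5, -0.498]
force: [0.7, 0.1, -1.0]
finger_gap: 70.2
```

```bash
python3 -c "
from h import *
go(466.5,-245,61,90)"
```

```text
shift [0.0873, 0.0009, 0.0011] roll -0.001 | gap 70.2 F [ 0.7  0.1 -1. ] pos [ 465.2 -244.4  148.3] t 29.15 q6 0.93 toolx [ 0.004  0.005 -1.   ] jaw -90.1
```

Emit:
apply_moves(targets=[[0.03, 0.001, 0.001, 0], [0.055, 0.001, 0.001, 0], [0.07, 0.001, 0.001, 0], [0.08, 0.001, 0.001, 0], [0.085, 0.001, 0.001, 0], [0.087, 0.001, 0.001, 0], [0.087, 0.001, 0.001, 0], [0.087, 0.001, 0.001, 0]])

```text
t: 29.95
tcp_pos: [467.2, -245.4, 62.2]
tcp_rot: [0.5, 0.503, 0.499, -0.498]
force: [-0.4, 0.0, -0.0]
finger_gap: 69.7
```

Emit:
apply_moves(targets=[[0, 0, 0, 0], [0, 0, 0, 0], [0, 0, 0, 0], [0, 0, 0, 0], [0, 0, 0, 0]], hand=0.0, force=55)

```text
t: 30.45
tcp_pos: [467.3, -245.5, 62.4]
tcp_rot: [0.5, 0.503, 0.499, -0.498]
force: [-0.8, -0.9, 1.5]
finger_gap: 49.6
```

Emit:
apply_moves(targets=[[-0.01, 0, 0, 0], [-0.03, 0, 0, 0], [-0.055, 0, 0, 0], [-0.08, 0, 0, 0], [-0.085, 0, 0, 0], [-0.085, 0, 0, 0]])

```text
t: 31.05
tcp_pos: [467.0, -246.0, 147.8]
tcp_rot: [0.501, 0.503, 0.499, -0.498]
force: [1.0, 0.6, -5.9]
finger_gap: 49.3
```

```bash
python3 -c "
from h import *
go(600,23.8,140,82.7)"
```

```text
shift [0.0096, 0.1326, -0.2699] roll 0.126 | gap 49.3 F [ 1.   0.6 -5.9] pos [ 467.  -246.   147.8] t 31.05 q6 0.93 toolx [ 0.006  0.003 -1.   ] jaw -90.1
```

Emit:
apply_moves(targets=[[0, 0.015, -0.03, 0.02], [0, 0.035, -0.07, 0.04], [0, 0.055, -0.115, 0.06], [0, 0.075, -0.155, 0.08], [0, 0.095, -0.195, 0.1], [0, 0.115, -0.235, 0.126], [0.005, 0.128, -0.26, 0.126], [0.01, 0.133, -0.27, 0.126]])

```text
t: 31.85
tcp_pos: [599.8, 27.0, 136.9]
tcp_rot: [0.468, 0.532, 0.468, -0.528]
force: [-0.2, 0.6, -6.0]
finger_gap: 49.3
```

Emit:
apply_moves(targets=[[0, 0, 0, 0], [0.03, 0, 0, 0], [0.055, 0, 0, 0], [0.06, 0, 0, 0], [0.06, 0, 0, 0]])

```text
t: 32.35
tcp_pos: [598.0, 26.3, 75.0]
tcp_rot: [0.466, 0.531, 0.469, -0.53]
force: [0.4, 0.2, -5.4]
finger_gap: 49.4
```

```bash
python3 -c "
from h import *
go(600,23.8,25,82.7)"
```

```text
shift [0.05, 0.0024, 0.0024] roll 0.002 | gap 49.4 F [ 0.4  0.2 -5.4] pos [598.   26.3  75. ] t 32.35 q6 1.6 toolx [-0.001  0.004 -1.   ] jaw -97.2
```

Emit:
apply_moves(targets=[[0.02, 0.002, 0.002, 0.002], [0.035, 0.002, 0.002, 0.002], [0.045, 0.002, 0.002, 0.002], [0.05, 0.002, 0.002, 0.002], [0.05, 0.002, 0.002, 0.002], [0.05, 0.002, 0.002, 0.002]])

```text
t: 32.95
tcp_pos: [600.2, 24.3, 25.6]
tcp_rot: [0.466, 0.532, 0.468, -0.53]
force: [0.6, -0.8, -5.8]
finger_gap: 49.4
```

```bash
python3 -c "
from h import *
go(600,23.8,18.3,82.7)
p,d=snap('scene','s9'); save(p,'s9',(230,190,350,310),4)"
```

```text
shift [0.0073, -0.0001, 0.0006] roll 0.0 | gap 49.4 F [ 0.6 -0.8 -5.8] pos [600.2  24.3  25.6] t 32.95 q6 1.6 toolx [-0.     0.004 -1.   ] jaw -97.3
```

View pics/s9.png

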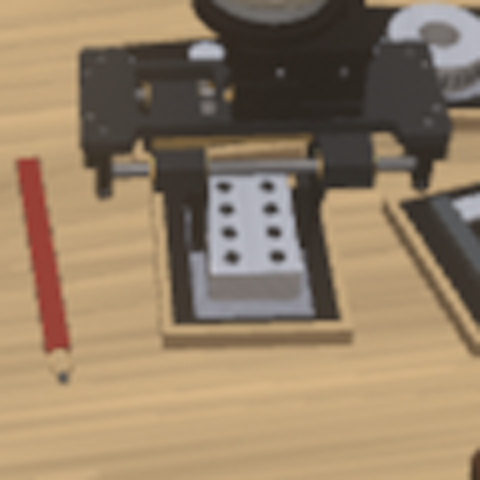

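The block is centred in its pocket: front edge from (207,297) to (302,300), pocket front edge from (193,317) to (314,315).

Emit:
apply_moves(targets=[[0.002, 0, 0, 0], [0.004, 0, 0, 0], [0.0055, 0, 0, 0], [0.0055, 0, 0, 0]])

```text
t: 33.4
tcp_pos: [600.1, 24.4, 20.1]
tcp_rot: [0.466, 0.532, 0.468, -0.53]
force: [0.8, -0.0, -5.8]
finger_gap: 49.4
```

Emit:
apply_moves(targets=[[0.0007, 0, 0, 0], [0.0014, 0, 0, 0], [0.002, 0, 0, 0], [0.002, 0, 0, 0]])

```text
t: 33.8
tcp_pos: [600.1, 24.4, 18.5]
tcp_rot: [0.466, 0.532, 0.469, -0.53]
force: [-3.7, 0.7, -0.6]
finger_gap: 49.2
```

Emit:
apply_moves(targets=[[0.0005, 0, 0, 0], [0.0008, 0, 0, 0], [0.0008, 0, 0, 0]])

```text
t: 34.1
tcp_pos: [600.0, 24.4, 18.4]
tcp_rot: [0.466, 0.532, 0.469, -0.53]
force: [-6.1, 0.5, 3.6]
finger_gap: 49.5
```

Emit:
apply_moves(targets=[[0, 0, 0, 0], [0, 0, 0, 0], [0, 0, 0, 0], [-0.01, 0, 0, 0], [-0.04, 0, 0, 0], [-0.08, 0, 0, 0], [-0.13, 0, 0, 0], [-0.16, 0, 0, 0]], hand=0.07)

```text
t: 34.9
tcp_pos: [602.1, 23.6, 183.8]
tcp_rot: [0.467, 0.533, 0.467, -0.528]
force: [0.9, -0.0, 0.7]
finger_gap: 69.6
```

Emit:
apply_moves(targets=[[0, 0, 0.045, 0], [0, 0, 0.09, 0], [0, 0, 0.135, 0], [0, 0, 0.18, 0], [0, 0, 0.225, 0], [0, 0, 0.27, 0], [0, 0, 0.3, 0], [0, 0, 0.3, 0]])

```text
t: 35.7
tcp_pos: [563.3, -278.4, 183.4]
tcp_rot: [0.467, 0.534, 0.465, -0.53]
force: [0.7, -0.5, 0.6]
finger_gap: 69.7
```

```bash
python3 -c "
from h import *
p,d=snap('top','t10'); P=cloud('top',p,d).reshape(-1,3);z=P[:,2]
q,e=snap('scene','s10'); Q=cloud('scene',q,e).reshape(-1,3)
save(p,'t10',(95,120,260,240),4.7)
for n,x,y,h in(('set',600,24,31),('V',609,343,36),('large',449,185,31),('small',440,322,26),('step',460,28,48)):
  for C,nm in((P,'top'),(Q,'scene')):
    s=C[(abs(C[:,0]-x)<48)&(abs(C[:,1]-y)<42)&(abs(C[:,2]-h)<5)]
    A=np.c_[s[:,:2]-s[:,:2].mean(0),np.ones(len(s))]; f=np.linalg.lstsq(A,s[:,2],rcond=None)[0]
    rc=cv2.minAreaRect(s[:,:2].astype(np.float32)); print(n,nm,len(s),'z',np.median(s[:,2]).round(1),'slope',f[:2].round(3),[np.round(t,1) for t in rc])
go(0,0,0)"
```

```text
set top 397 z 30.2 slope [-0.006 -0.009] [array([598.6,  23.3]), array([50. , 75.7]), np.float64(82.3)]
set scene 569 z 32.4 slope [-0.014  0.003] [array([600.2,  25. ]), array([50.2, 80.3]), np.float64(82.0)]
V top 111 z 34.0 slope [0.002 0.008] [array([607.5, 341.1]), array([35. , 53.3]), np.float64(80.1)]
V scene 203 z 35.8 slope [-0.011 -0.002] [array([610.5, 343.3]), array([36.3, 55.3]), np.float64(80.2)]
large top 311 z 30.1 slope [ 0.005 -0.008] [array([448. , 182.6]), array([64.8, 62.6]), np.float64(0.7)]
large scene 337 z 32.2 slope [-0.022  0.013] [array([450.2, 184.6]), array([63.9, 64.7]), np.float64(73.3)]
small top 152 z 25.2 slope [-0.007  0.013] [array([439.6, 318.6]), array([44.2, 44.2]), np.float64(1.6)]
small scene 162 z 26.9 slope [-0.042  0.015] [array([442.8, 321.5]), array([44.6, 43.6]), np.float64(34.0)]
step top 42 z 48.1 slope [0.031 0.082] [array([463. ,  26.7]), array([17.7, 20.3]), np.float64(0.6)]
step scene 54 z 49.4 slope [-0.093  0.066] [array([463.6,  28.3]), array([23.2, 20. ]), np.float64(15.1)]
shift [0.1808, -0.5956, -0.199] roll 0 | gap 70.0 F [ 1.1  0.5 -0.5] pos [ 564.  -274.5  183. ] t 35.8 q6 1.12 toolx [ 0.006  0.004 -1.   ] jaw -97.4
```

View pics/t10.png

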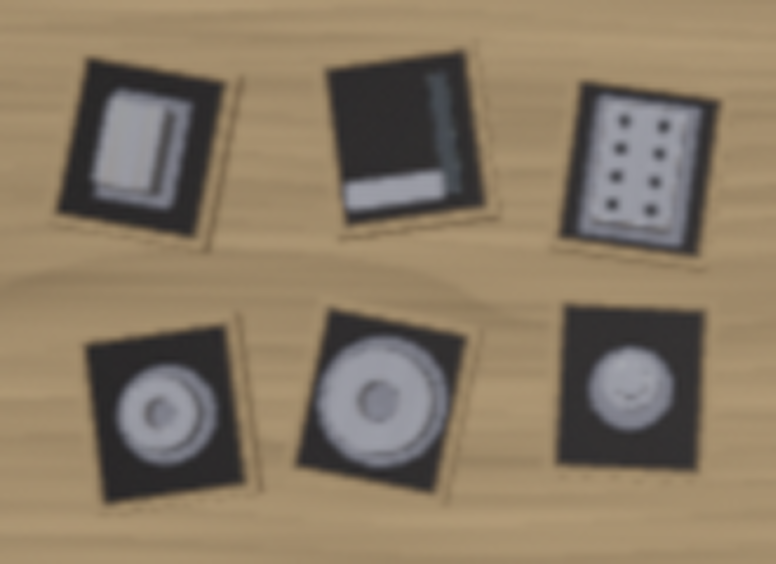

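All five pieces lie in their pockets, level and at the expected heights. The arm is clear, so I'm handing in.

```bash
python3 -c "
from h import *
s=r.observe();print(abs(s['joint_vel']).max()); print(r.close_job())"
```

```text
0.0348406017643039
the job is handed in; nothing more can be done
None
```

I took both piles apart from the top down (stepped master, small ring, large ring, then V-block, set-up block). Each piece was lowered until the wrist force showed contact with its pocket floor, and only then released. The job was handed in at about 36 s with the arm clear of everything.

**Last checks:**
- **Heights:** from both cameras, every piece's top reads within about 2 mm of the height expected for lying on its pocket floor. The set-up block read 30.2 and 32.4 mm against 31 mm. The V-block's top faces read 34.0 and 35.8 mm against 36 mm.
- **Squareness:** the set-up block and the V-block line up with their pockets to within about 1°.
- **Level:** I saw no sign of a tilted piece. The master's stem top and the small ring gave too few depth points to judge their slope well.

**Disagreements:** the two cameras differ by 2–3 mm in position. The tool tilted by up to about 1.4° during the work. No force I read in the reports went above about 14 N.

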